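Sort the stripped blade-guide parts into their outline trays

ROBOT

A 6-joint arm with a two-finger parallel gripper is mounted at the origin on the work surface. World frame = base frame: x ahead of the robot, y to its left, z up, the work surface at z = 0. Lengths are in m, angles in rad, forces in N, time in s.
With the tool pointing down it reaches from about 0.25 to 0.775 m from the base axis. Payload 4 kg.
Tool frame: the origin (TCP) lies on the centre line of the jaws, within the pads' length; the fingertips stand 14 mm ahead of it and the grasp point (between the pads) lies 5 mm behind it (robot.tcp_to_tips is the distance from the TCP to the fingertips, in m); z points along the fingers, y is the line along which they close (so a half turn about z gives the same grasp; the last joint's range is limited). The gripper opens to 94 mm and grips with 3 to 60 N. Pads are 16 mm wide; open, the fingers measure 119 mm over their backs; the gripper's body (75 mm by 177 mm) begins 78 mm behind the grasp point.
Start: joints at [-1.327, 0.087, 1.371, -0, 1.684, -0.103], TCP at [0.187, -0.517, 0.22] pointing down, gripper open.
Joint ranges: [-3.1, 3.1], [-0.76, 2.03], [0.27, 2.55], [-1.08, 4.22], [0.17, 2.65], [-2.57, 2.57]. Speed limits (rad/s): [2.79, 2.79, 3.14, 3.14, 3.14, 3.14].

INTERFACE

Orientations are given as [roll, pitch, yaw] about the fixed x, y, z axes, in that order (R = Rz(yaw) Ry(pitch) Rx(roll)).
In Python, from bench import robot gives the robot as it stands.
- The arm moves only by the tool carry_out, never from a script. Its argument "increments" is a list of rows, each a list of 3 entries, a list of its own where there are three numbers: the closure in counts, from 0 (fully open) to 255 (shut), then the shift along the tool's x, y, z in mm, then the turn about the tool's z in degrees. In form: [[fingers, [dx, dy, dz], twist], ...]. A call has 1 to 8 rows; each row shifts and turns the commanded pose from where the row before left it, along the tool's axes as they then stand; what a row does not reach is not made up. A row lasts 1/10 s, in which the tool goes at most 50 mm and 8.59 degrees, less where a joint would pass 70% of its speed; a pose out of reach is approached as far as the arm can. A call with a gripper value outside its range is refused whole. The fingers move at their own pace and stop on an object; the grip force is fixed at half the most. Time passes only in rows, so rows that do not move let the fingers close. It gives the time, the measured TCP pose, the force, the opening and the grip force at its end, in the units of the state.
- robot.get_obs(): the state, without advancing time (a new reading comes with each control period).
- robot.snapshot(name): name is "scene" or "top"; returns the picture (480x640x3 uint8, blue, green, red); there is no depth.
- robot.get_calibration(name): a dict with "vfov" (degrees; the focal length in pixels is half the picture's height over the tangent of half this angle, whatever the lens; pixels are square), "cx", "cy" (the principal point, pixels), "T" (4x4, takes a point from camera to world coordinates). Camera axes: x right, y down, z forward; pixel columns grow to the right and rows downward; lengths in m; the calibration is good to about 2 mm. A picture is of the moment at which its call begins. get_calibration takes no time and is no camera call.
- robot.close_job(): hands the job in; it is judged then, once.
The state is a dict: "time": time; "joint_positions": joint angles; "qvel": joint speeds; "joint_torque": joint torques, N m; "tool_pos": TCP position; "ee_rot": TCP orientation; "wrist_force": force on the tool from outside, world axes, zero at the start; "wrist_torque": the same for the moment, N m; "width": finger opening in m; "finger_force": force on a finger pad.
Only numpy, scipy, OpenCV 4.12 (cv2) and the standard library are available. Lean on these libraries where they do the work, as an engineer would, in place of code of your own. Each camera call takes 0.05 s, during which the arm holds its last target. There are 200 camera calls.

TASK

The guide of the band-saw blade machine has been stripped: sort its five steel parts from the bench into the blue trays whose dark floor outlines match them, one part to an outline - the two round rollers, the two oblong guide blocks, and the slender axle pin. Set each part down rather than dropping it, standing upright on the tray floor as it stood on the bench and centred on its outline to within about a centimetre, the blocks turned to lie along their outlines. Leave the oil bottle and the wrench where they are.

Things in the scene. Friction and masses are not known exactly. Their poses are not given: they have to be found in the camera images.
- roller_a_center (a point): Plain steel guide roller standing upright, a round spool (one of two alike): 40 mm in diameter, 38 mm high, with a shallow groove round its waist and a small dark bore in the top; the pads bridge the groove, so it is gripped as a plain 40 mm cylinder. About 0.28 kg. The point is its centre, 19 mm above its underside; z is up along its axis.
- roller_b_center (a point): Plain steel guide roller standing upright, a round spool (one of two alike): 40 mm in diameter, 38 mm high, with a shallow groove round its waist and a small dark bore in the top; the pads bridge the groove, so it is gripped as a plain 40 mm cylinder. About 0.28 kg. The point is its centre, 19 mm above its underside; z is up along its axis.
- block_a_center (a point): Plain steel guide block, an oblong bar (one of two alike): 54 mm long (its x axis) by 24 mm wide (y) by 36 mm high (z), two dark screw holes in the top. About 0.34 kg. The point is its centre, 18 mm above its underside. Starts at any yaw.
- block_b_center (a point): Plain steel guide block, an oblong bar (one of two alike): 54 mm long (its x axis) by 24 mm wide (y) by 36 mm high (z), two dark screw holes in the top. About 0.34 kg. The point is its centre, 18 mm above its underside. Starts at any yaw.
- axle_center (a point): Plain steel axle pin standing upright, slender: 24 mm in diameter, 50 mm high, a fine ring near the top. About 0.17 kg. The point is its centre, 25 mm above its underside; z is up along its axis.
- roller_tray: Blue plastic tray with two bays, a round dark outline 48 mm across (flat mark) on each floor: for the rollers. A 4 mm divider, 14 high, along x parts two bays of 120 (x) by 78 mm (y); outline centres at x = 0, y = +41 and -41 mm. Fixed; yaw up to 0.25. Outside 128 mm in x, 168 in y; floor 4 mm thick, walls 4 mm thick, 14 high. Origin: centre of its underside, on the bench.
- block_tray: Blue plastic tray with two bays, an oblong dark outline 58 (along tray y) by 28 mm (flat mark) on each floor: for the guide blocks. A 4 mm divider, 14 high, along x parts two bays of 120 (x) by 78 mm (y); outline centres at x = 0, y = +41 and -41 mm. Fixed; yaw up to 0.25. Outside 128 mm in x, 168 in y; floor 4 mm thick, walls 4 mm thick, 14 high. Origin: centre of its underside, on the bench.
- axle_tray: Smaller blue plastic tray with a single bay and one small round dark outline 30 mm across (flat mark) mid-floor, at x = y = 0: for the axle pin. Bay 120 mm along x by 84 mm along y inside. Fixed; yaw up to 0.25. Outside 128 mm in x, 92 in y; floor 4 mm thick, walls 4 mm thick, 14 high. Origin: centre of its underside, on the bench.
- oil_bottle: Bystander: yellow oil bottle with a red cap, standing to the left of the trays, 56 mm in diameter, 150 mm high. Origin: centre of its underside. To be left alone.
- wrench: Bystander: steel wrench 200 mm long, lying to the right of the trays, about 15 mm high. Its origin lies about its middle, on the bench. To be left alone.

How it is judged:
At the end, for the whole second after the job is handed in: Each part stands alone on an outline of its own kind's tray: centre within 15 mm of the outline's along tray x and y, on the tray floor (height within 4 mm), upright within 0.15 rad, at rest; blocks' long axis within 0.3 rad of the tray's y axis ((((x of roller_a_center in the frame of roller_tray between -0.015 and 0.015 m and y of roller_a_center in the frame of roller_tray between 0.026 and 0.056 m) and (x of roller_b_center in the frame of roller_tray between -0.015 and 0.015 m and y of roller_b_center in the frame of roller_tray between -0.056 and -0.026 m)) or ((x of roller_a_center in the frame of roller_tray between -0.015 and 0.015 m and y of roller_a_center in the frame of roller_tray between -0.056 and -0.026 m) and (x of roller_b_center in the frame of roller_tray between -0.015 and 0.015 m and y of roller_b_center in the frame of roller_tray between 0.026 and 0.056 m))) and z of roller_a_center in the frame of roller_tray between 0.019 and 0.027 m and angle between each of roller_a_center, roller_b_center, block_a_center, block_b_center, axle_center's own z axis and vertical below 0.15 rad and linear speed of each of roller_a, roller_b, block_a, block_b, axle below 0.02 m/s and z of roller_b_center in the frame of roller_tray between 0.019 and 0.027 m and (((x of block_a_center in the frame of block_tray between -0.015 and 0.015 m and y of block_a_center in the frame of block_tray between 0.026 and 0.056 m) and (x of block_b_center in the frame of block_tray between -0.015 and 0.015 m and y of block_b_center in the frame of block_tray between -0.056 and -0.026 m)) or ((x of block_a_center in the frame of block_tray between -0.015 and 0.015 m and y of block_a_center in the frame of block_tray between -0.056 and -0.026 m) and (x of block_b_center in the frame of block_tray between -0.015 and 0.015 m and y of block_b_center in the frame of block_tray between 0.026 and 0.056 m))) and z of block_a_center in the frame of block_tray between 0.018 and 0.026 m and angle between the x axis of each of block_a_center, block_b_center and the y axis of block_tray, either way round below 0.3 rad and z of block_b_center in the frame of block_tray between 0.018 and 0.026 m and x of axle_center in the frame of axle_tray between -0.015 and 0.015 m and y of axle_center in the frame of axle_tray between -0.015 and 0.015 m and z of axle_center in the frame of axle_tray between 0.025 and 0.033 m); the robot touches nothing.
It fails at once if the oil bottle was moved by more than 20 mm (distance of oil_bottle from where it was at the start of the episode above 0.02 m).
It fails at once if the wrench was moved by more than 20 mm (distance of wrench from where it was at the start of the episode above 0.02 m).
It fails at once if a part was dropped or thrown (faster than 0.7 m/s while not held) ((linear speed of roller_a above 0.7 m/s and contact force between the fingers and roller_a below 0.3 N) or (linear speed of roller_b above 0.7 m/s and contact force between the fingers and roller_b below 0.3 N) or (linear speed of block_a above 0.7 m/s and contact force between the fingers and block_a below 0.3 N) or (linear speed of block_b above 0.7 m/s and contact force between the fingers and block_b below 0.3 N) or (linear speed of axle above 0.7 m/s and contact force between the fingers and axle below 0.3 N)).
It also fails if it takes over 125 s, if anything falls off the work surface, if the arm or the gripper's body presses on something with over 40 N, if the wrist force passes 120 N, or if a joint passes its speed limit or range.

## Working session

There is one attempt and no reset: what is moved stays moved. The work goes in short steps, Python scripts to look and compute and a tool call to move; the robot and the scene stay as the last step left them, time stands still between calls to the robot, and variables do not carry over. Pictures are saved under pics/ and viewed, at most 14 in all, crops included, and the job is handed in when it is done.

Besides the shell and the picture viewer there is one more tool, called after "Request:" by a JSON object that holds its "api" and its "payload". carry_out: Moves the arm, as the interface text tells. Its arguments: {"type":"object","properties":{"increments":{"type":"array","items":{"type":"array"}}},"required":["increments"]}

```bash
mkdir -p pics; python3 - <<'E'
from bench import robot
import cv2
for n in("top","scene"):
    cv2.imwrite(f"pics/{n}0.png",robot.snapshot(n)); c=robot.get_calibration(n); print(n,c)
o=robot.get_obs(); print(o)
E
```

```text
top {'vfov': 50.452260090386154, 'cx': 323.1613286217811, 'cy': 231.25391065896665, 'T': array([[ 0.01989489, -0.99594658,  0.0877189 ,  0.37091752],
       [-0.9995454 , -0.02180101, -0.02082557,  0.03950212],
       [ 0.02265352, -0.0872647 , -0.99592755,  1.37756617],
       [ 0.        ,  0.        ,  0.        ,  1.        ]])}
scene {'vfov': 57.067385224455634, 'cx': 319.1946452033074, 'cy': 240.59208511258385, 'T': array([[-0.73506176,  0.36154724, -0.57355715,  1.1087772 ],
       [ 0.67790445,  0.37770678, -0.63070052,  0.68133549],
       [-0.01139161, -0.85242078, -0.52273229,  0.62156914],
       [ 0.        ,  0.        ,  0.        ,  1.        ]])}
{'time': 0.1, 'joint_positions': array([-1.32708868e+00,  8.78911941e-02,  1.37205881e+00,  5.32897453e-06,
        1.68359363e+00, -1.03115025e-01]), 'qvel': array([ 0.00039772, -0.00097057, -0.00262956, -0.00017464,  0.00036643,
        0.0011795 ]), 'joint_torque': array([ 2.38086737e-03, -3.41251445e+01, -3.03301799e+01,  7.19930744e-02,
        3.03578249e-02, -1.01885717e-04]), 'tool_pos': array([ 0.18683173, -0.51681662,  0.21843815]), 'ee_rot': array([-3.13965258e+00, -2.06087000e-04,  3.46823068e-01]), 'wrist_force': array([ 0.15126738, -0.11575284, -0.53763482]), 'wrist_torque': array([-0.00431148, -0.01503715,  0.02304018]), 'finger_force': 0.0, 'width': 0.09366849864231623}
```

View pics/top0.png

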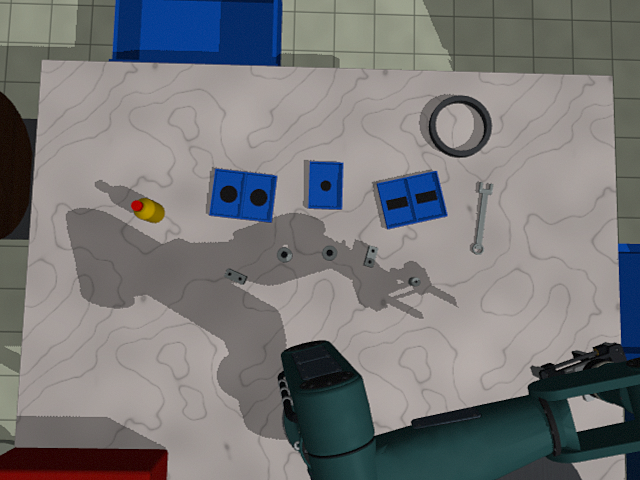

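View pics/scene0.png

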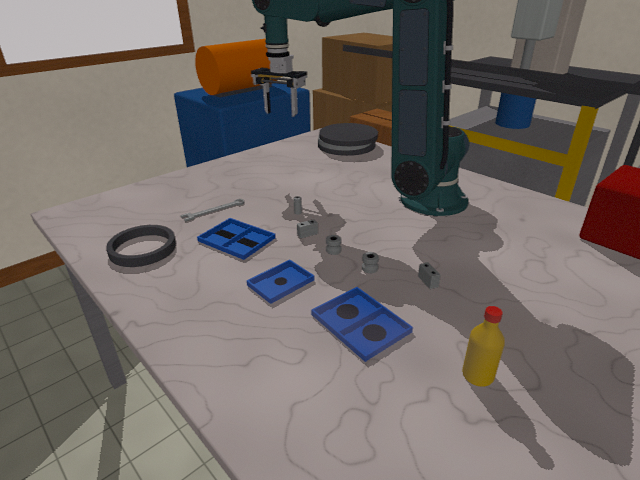

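The top view shows the rollers near (285,254) and (329,253), the blocks near (236,276) and (370,256), and the axle near (416,281). The trays are at (243,194), (325,185) and (411,199). The scene view agrees with this.

```bash
cat > h.py <<'E'
import numpy as np, cv2
from bench import robot
def ray(n,uv,z):
    c=robot.get_calibration(n); f=240/np.tan(np.radians(c["vfov"]/2)); T=c["T"]
    d=T[:3,:3]@np.array([(uv[0]-c["cx"])/f,(uv[1]-c["cy"])/f,1]); o=T[:3,3]
    return (o+d*(z-o[2])/d[2])[:2]
def proj(n,p):
    c=robot.get_calibration(n); f=240/np.tan(np.radians(c["vfov"]/2)); T=c["T"]
    q=T[:3,:3].T@(np.asarray(p)-T[:3,3]); return np.array([q[0]/q[2]*f+c["cx"],q[1]/q[2]*f+c["cy"]])
E
python3 - <<'E'
from h import *
for n in("top","scene"):
    im=cv2.imread(f"pics/{n}0.png"); hsv=cv2.cvtColor(im,cv2.COLOR_BGR2HSV)
    blue=((abs(hsv[...,0].astype(int)-112)<12)&(hsv[...,1]>150)&(hsv[...,2]>60)).astype(np.uint8)
    cs,hi=cv2.findContours(blue,cv2.RETR_CCOMP,cv2.CHAIN_APPROX_NONE)
    for i,c in enumerate(cs):
        a=cv2.contourArea(c)
        if a<60: continue
        if a>9000: continue
        (u,v),_,_=cv2.minAreaRect(c)
        if hi[0][i][3]<0:
            R=cv2.minAreaRect(c); print(n,"tray",a,np.round(R[0]),"xy",np.round(ray(n,R[0],.01),4))
        else:
            M=cv2.moments(c); g=(M["m10"]/M["m00"],M["m01"]/M["m00"])
            print(n," hole",a,np.round(g,1),"xy",np.round(ray(n,g,.004),4))
im=cv2.imread("pics/top0.png")
cv2.imwrite("pics/c1.png",cv2.resize(im[225:305,210:450],None,fx=3.33,fy=3.33,interpolation=cv2.INTER_CUBIC)[:,:800])
im=cv2.imread("pics/scene0.png")
cv2.imwrite("pics/c2.png",cv2.resize(im[185:305,280:450],None,fx=4.6,fy=4.6,interpolation=cv2.INTER_CUBIC))
E
```

```text
top tray 67.0 [632. 356.] xy [ 0.1732 -0.8219]
top tray 1763.5 [629. 300.] xy [ 0.3231 -0.8187]
top tray 146.5 [628. 248.] xy [ 0.4652 -0.8221]
top tray 2753.5 [412. 199.] xy [ 0.5841 -0.2279]
top  hole 216.0 [396.7 202.9] xy [ 0.574  -0.1883]
top  hole 216.0 [425.9 196.5] xy [ 0.5934 -0.2685]
top tray 2801.5 [243. 195.] xy [0.585  0.2304]
top  hole 245.0 [258.2 197. ] xy [0.5813 0.1891]
top  hole 246.0 [228.1 193.6] xy [0.5889 0.2707]
top tray 1465.0 [325. 185.] xy [0.6182 0.0079]
top  hole 94.5 [325.3 185.3] xy [0.6178 0.0074]
top  hole 204.0 [128.   54.5] xy [0.971  0.5605]
scene tray 2556.5 [364. 320.] xy [0.5832 0.2349]
scene  hole 95.0 [400.2 322.8] xy [0.5296 0.2876]
scene  hole 291.5 [357.  324.5] xy [0.5973 0.2303]
scene  hole 316.0 [346.9 311.2] xy [0.5829 0.1875]
scene tray 1371.5 [280. 280.] xy [0.6225 0.0106]
scene  hole 100.5 [280.1 280.8] xy [0.6189 0.0051]
scene tray 1720.0 [235. 238.] xy [ 0.5908 -0.2231]
scene  hole 131.0 [247.4 242.1] xy [ 0.575  -0.1907]
scene  hole 123.5 [225.  233.7] xy [ 0.5944 -0.2704]
scene tray 906.0 [517. 112.] xy [-1.0967 -0.2769]
scene tray 7027.5 [245. 118.] xy [-0.0805 -1.1505]
```

View pics/c1.png

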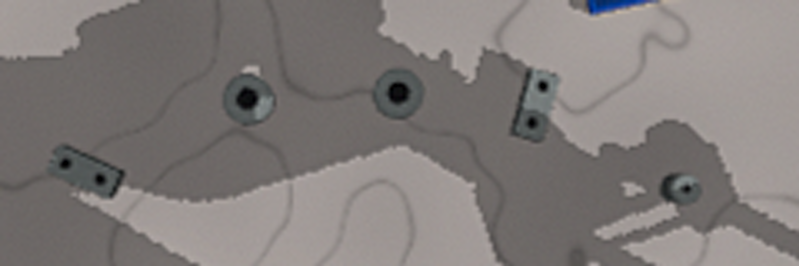

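View pics/c2.png

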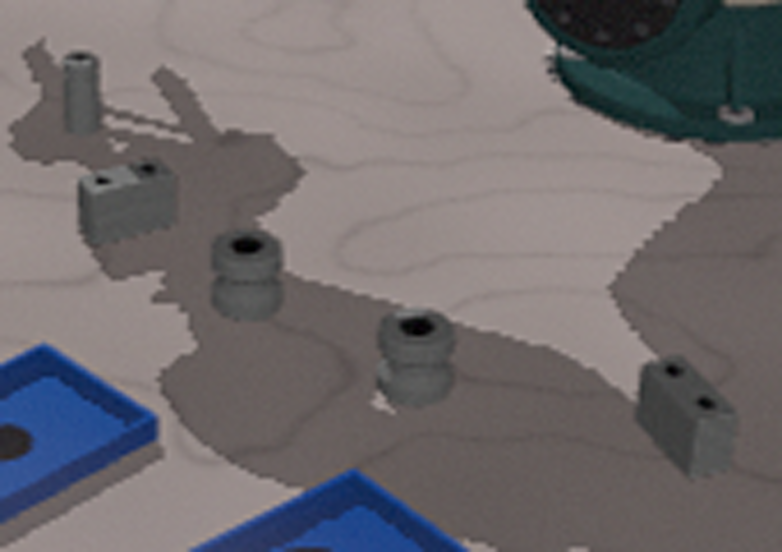

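Close up, the bores and screw holes stand out clearly in both views, so I'll triangulate from them.

```bash
python3 - <<'E'
from h import *
P={"roller1":(.038,[(247,98)],[(417,326)]),"roller2":(.038,[(398,92)],[(245,245)]),
"block1":(.036,[(66,163),(100,179)],[(674,370),(706,403)]),"block2":(.036,[(542,86),(532,123)],[(102,181),(149,169)]),
"axle":(.05,[(685,188)],[(80,57)])}
for k,(z,a,b) in P.items():
    A=np.array([ray("top",((u+.5)/3.33-.5+210,(v+.5)/3.33-.5+225),z) for u,v in a])
    B=np.array([ray("scene",((u+.5)/4.6-.5+280,(v+.5)/4.6-.5+185),z) for u,v in b])
    m=(A.mean(0)+B.mean(0))/2
    print(k,A.mean(0).round(4),B.mean(0).round(4),"m",m.round(4),end=" ")
    if len(a)>1: print([np.degrees(np.arctan2(*(q[1]-q[0])[::-1])).round(1) for q in(A,B)],[np.linalg.norm(q[1]-q[0]).round(4) for q in (A,B)])
    else: print()
for q in [((.5813,.1891),(.5889,.2707)),((.574,-.1883),(.5934,-.2685))]:
    d=np.subtract(q[1],q[0]); print(np.linalg.norm(d), np.degrees(np.arctan2(d[1],d[0])))
E
```

```text
roller1 [0.4265 0.1136] [0.4264 0.1118] m [0.4264 0.1127] 
roller2 [ 0.4337 -0.0054] [ 0.4342 -0.0084] m [ 0.434  -0.0069] 
block1 [0.3666 0.2407] [0.3668 0.2396] m [0.3667 0.2401] [np.float64(-113.9), np.float64(66.2)] [np.float64(0.0296), np.float64(0.0303)]
block2 [ 0.4262 -0.1159] [ 0.4271 -0.1169] m [ 0.4267 -0.1164] [np.float64(165.5), np.float64(164.3)] [np.float64(0.0304), np.float64(0.0308)]
axle [ 0.3628 -0.231 ] [ 0.3619 -0.2349] m [ 0.3623 -0.233 ] 
0.08195315735223385 84.67897876729883
0.08251302927416983 -76.40163462281325
```

```bash
cat > go.py <<'E'
import sys; from h import *
# usage: go.py x y z yawdeg -> remaining shift in tool axes (mm), twist (deg)
x,y,z,yaw=map(float,sys.argv[1:5]); o=robot.get_obs(); p=o["tool_pos"]; w=o["ee_rot"][2]
d=np.array([x,y,z])-p; c,s=np.cos(w),np.sin(w)
tw=(np.degrees(w)-yaw+90)%180-90
q6=np.degrees(o["joint_positions"][5])
D=d*1000
print("t%.1f"%o["time"],"shift",np.round([D[0]*c+D[1]*s,D[0]*s-D[1]*c,-D[2]],1),"twist %.1f"%tw,"yaw %.1f"%np.degrees(w),"q6 %.0f"%q6)
E
python3 go.py .3623 -.233 .034 19.9
```

```text
t0.1 shift [ 261.5 -207.3  184.4] twist -0.0 yaw 19.9 q6 -6
```

Request:
{"api": "carry_out", "payload": {"increments": [[60,[32.5,-26,0],0],[60,[32.5,-26,0],0],[60,[32.5,-26,0],0],[60,[32.5,-26,0],0],[60,[32.5,-26,0],0],[60,[32.5,-26,0],0],[60,[32.5,-26,10],0],[60,[32.5,-26,10],0]]}}

```text
time: 0.9
tool_pos: [0.3613, -0.2318, 0.1992]
ee_rot: [3.141, -0.0, 0.346]
wrist_force: [0.9, 0.1, 0.6]
width: 0.0717
finger_force: 0.0
```

```bash
python3 go.py .3623 -.233 .034 19.9
```

```text
t0.9 shift [  0.5   1.5 165.2] twist -0.0 yaw 19.9 q6 30
```

Request:
{"api": "carry_out", "payload": {"increments": [[60,[0.5,1.5,30],0],[60,[0,0,40],0],[60,[0,0,40],0],[60,[0,0,30],0],[60,[0,0,15],0],[60,[0,0,10],0],[60,[0,0,0],0]]}}

```text
time: 1.6
tool_pos: [0.3608, -0.2338, 0.033]
ee_rot: [-3.139, 0.002, 0.347]
wrist_force: [0.1, 0.3, -0.2]
width: 0.0719
finger_force: 0.0
```

Request:
{"api": "carry_out", "payload": {"increments": [[255,[0,0,0],0],[255,[0,0,0],0],[255,[0,0,0],0],[255,[0,0,0],0],[255,[0,0,0],0],[255,[0,0,0],0]]}}

```text
time: 2.2
tool_pos: [0.3618, -0.2346, 0.0347]
ee_rot: [3.141, -0.0, 0.347]
wrist_force: [0.1, 0.7, -0.0]
width: 0.0274
finger_force: 0.0
```

Request:
{"api": "carry_out", "payload": {"increments": [[255,[0,0,-20],0],[255,[0,0,-40],0],[255,[0,0,-40],0]]}}

```text
time: 2.5
tool_pos: [0.3608, -0.2337, 0.1343]
ee_rot: [-3.139, 0.002, 0.347]
wrist_force: [-0.3, -0.1, -1.1]
width: 0.0239
finger_force: 30.0
```

```bash
python3 go.py .6184 .0063 .15 19.9
```

```text
t2.5 shift [ 323.9 -138.2  -15.7] twist -0.0 yaw 19.9 q6 30
```

Request:
{"api": "carry_out", "payload": {"increments": [[255,[40.5,-17.5,-2],0],[255,[40.5,-17,-2],0],[255,[40.5,-17.5,-2],0],[255,[40.5,-17,-2],0],[255,[40.5,-17.5,-2],0],[255,[40.5,-17,-2],0],[255,[40.5,-17.5,-2],0],[255,[40.5,-17,-2],0]]}}

```text
time: 3.3
tool_pos: [0.6203, 0.0069, 0.1497]
ee_rot: [-3.141, 0.001, 0.347]
wrist_force: [0.6, -1.3, -0.3]
width: 0.0233
finger_force: 30.0
```

Request:
{"api": "carry_out", "payload": {"increments": [[255,[0,0,30],0],[255,[0,0,30],0],[255,[0,0,20],0],[255,[0,0,15],0],[255,[0,0,0],0],[255,[0,0,0],0]]}}

```text
time: 3.9
tool_pos: [0.6198, 0.0052, 0.0558]
ee_rot: [3.141, -0.0, 0.347]
wrist_force: [0.5, 0.2, -0.9]
width: 0.0233
finger_force: 30.0
```

```bash
python3 go.py .6184 .0063 .038 19.9; python3 - <<'E'
from h import *
a=robot.snapshot("top");b=robot.snapshot("scene");u,v=proj("scene",(.618,.006,.05)).astype(int)
cv2.imwrite("pics/p1.png",cv2.resize(b[v-80:v+70,u-100:u+100],None,fx=4,fy=4,interpolation=cv2.INTER_CUBIC))
E
```

```text
t3.9 shift [-0.9 -1.5 17.8] twist -0.0 yaw 19.9 q6 65
```

View pics/p1.png

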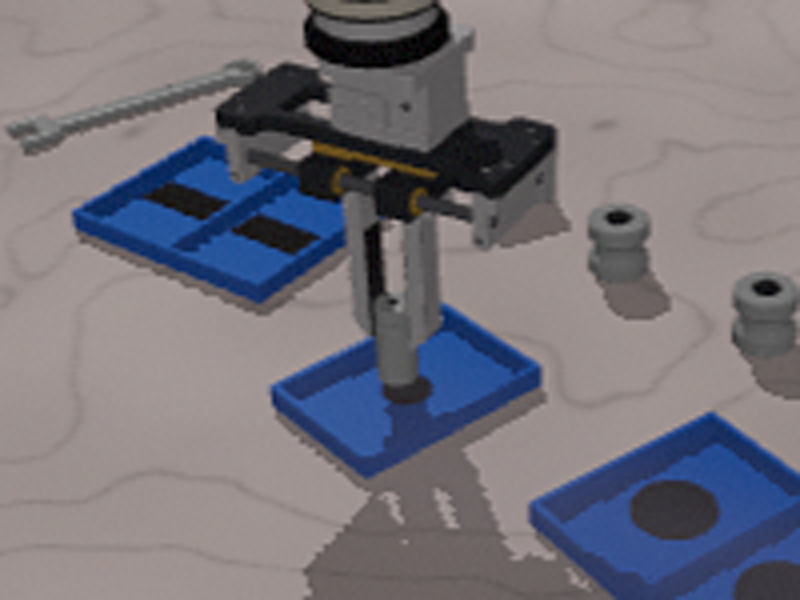

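The view shows the axle held upright just above its outline, so I'll lower it in small steps.

Request:
{"api": "carry_out", "payload": {"increments": [[255,[-1,-1.5,3],0],[255,[0,0,3],0],[255,[0,0,2],0],[255,[0,0,0],0]]}}

```text
time: 4.4
tool_pos: [0.6178, 0.0065, 0.0471]
ee_rot: [-3.141, 0.001, 0.347]
wrist_force: [-0.1, -0.2, -1.2]
width: 0.0232
finger_force: 30.0
```

Request:
{"api": "carry_out", "payload": {"increments": [[255,[0,0,2],0],[255,[0,0,2],0],[255,[0,0,0],0]]}}

```text
time: 4.7
tool_pos: [0.6183, 0.0064, 0.0436]
ee_rot: [3.141, -0.0, 0.347]
wrist_force: [0.1, 0.3, -1.0]
width: 0.0234
finger_force: 30.0
```

Request:
{"api": "carry_out", "payload": {"increments": [[255,[0,0,2],0],[255,[0,0,0],0]]}}

```text
time: 4.9
tool_pos: [0.6184, 0.0064, 0.0435]
ee_rot: [3.141, -0.001, 0.347]
wrist_force: [-3.2, -0.4, 6.2]
width: 0.0234
finger_force: 30.0
```

Request:
{"api": "carry_out", "payload": {"increments": [[255,[0,0,1.5],0],[255,[0,0,0],0]]}}

```text
time: 5.1
tool_pos: [0.6185, 0.0065, 0.0435]
ee_rot: [3.141, -0.002, 0.347]
wrist_force: [-5.3, -0.5, 11.3]
width: 0.0237
finger_force: 30.0
```

Request:
{"api": "carry_out", "payload": {"increments": [[255,[0,0,1.5],0],[255,[0,0,0],0]]}}

```text
time: 5.3
tool_pos: [0.6187, 0.0065, 0.0435]
ee_rot: [3.141, -0.002, 0.347]
wrist_force: [-7.1, 1.0, 16.7]
width: 0.0235
finger_force: 30.0
```

Contact with the floor. I'll relieve the load, release and lift.

Request:
{"api": "carry_out", "payload": {"increments": [[255,[0,0,-4],0],[255,[0,0,0],0],[170,[0,0,0],0],[130,[0,0,0],0],[130,[0,0,0],0],[130,[0,0,0],0],[130,[0,0,0],0]]}}

```text
time: 6.0
tool_pos: [0.6179, 0.0064, 0.0421]
ee_rot: [-3.141, 0.001, 0.347]
wrist_force: [-0.0, -0.7, 0.3]
width: 0.0461
finger_force: 0.0
```

Request:
{"api": "carry_out", "payload": {"increments": [[130,[0,0,-10],0],[130,[0,0,-30],0],[130,[0,0,-40],0],[100,[0,0,-25],0],[80,[0,0,0],0]]}}

```text
time: 6.5
tool_pos: [0.6211, 0.0062, 0.1542]
ee_rot: [3.137, -0.01, 0.347]
wrist_force: [-0.1, 1.5, 0.6]
width: 0.0583
finger_force: 0.0
```

```bash
python3 go.py .434 -.0069 .15 84.7;
```

```text
t6.5 shift [-180.5  -51.3    4.2] twist -64.8 yaw 19.9 q6 65
```

Request:
{"api": "carry_out", "payload": {"increments": [[60,[-45,-13,0],0],[60,[-45,-13,0],0],[60,[-45,-13,0],0],[60,[-45,-12.5,0],0],[60,[0,0,0],-8],[60,[0,0,0],-8],[60,[0,0,0],-8],[60,[0,0,0],-8]]}}

```text
time: 7.3
tool_pos: [0.4304, -0.0062, 0.1464]
ee_rot: [-3.14, 0.001, 0.911]
wrist_force: [0.3, -0.3, 0.1]
width: 0.0717
finger_force: 0.0
```

Request:
{"api": "carry_out", "payload": {"increments": [[60,[0,0,10],-8],[60,[0,0,10],-8],[60,[0,0,10],-8],[60,[0,0,10],-8.5],[60,[0,0,0],0]]}}

```text
time: 7.8
tool_pos: [0.4294, -0.006, 0.1049]
ee_rot: [-3.136, -0.0, 1.472]
wrist_force: [-0.2, -0.3, 0.4]
width: 0.0719
finger_force: 0.0
```

```bash
python3 go.py .434 -.0069 .024 84.7;
```

```text
t7.8 shift [-0.4  4.7 80.9] twist -0.3 yaw 84.4 q6 -3
```

Request:
{"api": "carry_out", "payload": {"increments": [[60,[-0.5,4.5,10],0],[60,[0,0,20],0],[60,[0,0,20],0],[60,[0,0,20],0],[60,[0,0,11],0],[60,[0,0,0],0]]}}

```text
time: 8.4
tool_pos: [0.4345, -0.0071, 0.0247]
ee_rot: [-3.138, -0.0, 1.471]
wrist_force: [0.3, 0.3, 0.2]
width: 0.0719
finger_force: 0.0
```

Request:
{"api": "carry_out", "payload": {"increments": [[255,[0,0,0],0],[255,[0,0,0],0],[255,[0,0,0],0],[255,[0,0,0],0],[255,[0,0,0],0],[255,[0,0,0],0],[255,[0,0,0],0]]}}

```text
time: 9.1
tool_pos: [0.4351, -0.0072, 0.027]
ee_rot: [-3.14, 0.0, 1.473]
wrist_force: [-4.5, 0.6, 5.1]
width: 0.0395
finger_force: 30.0
```

Request:
{"api": "carry_out", "payload": {"increments": [[255,[0,0,-20],0],[255,[0,0,-40],0],[255,[0,0,-40],0]]}}

```text
time: 9.4
tool_pos: [0.4347, -0.0071, 0.126]
ee_rot: [-3.139, -0.0, 1.472]
wrist_force: [0.0, -0.5, -1.0]
width: 0.0394
finger_force: 30.0
```

```bash
python3 go.py .582 .1885 .12 84.7;
```

```text
t9.4 shift [209.1 127.3   6. ] twist -0.3 yaw 84.4 q6 -3
```

Request:
{"api": "carry_out", "payload": {"increments": [[255,[35,21,0],0],[255,[35,21,0],0],[255,[35,21,0],0],[255,[35,21.5,0],0],[255,[35,21.5,0],0],[255,[34,21.5,0],0],[255,[0,0,0],0],[255,[0,0,0],0]]}}

```text
time: 10.2
tool_pos: [0.5828, 0.1887, 0.1247]
ee_rot: [-3.139, 0.001, 1.474]
wrist_force: [-0.1, 0.2, -2.7]
width: 0.0393
finger_force: 30.0
```

```bash
python3 go.py .582 .1885 .031 84.7;
```

```text
t10.2 shift [-0.3 -0.8 93.7] twist -0.3 yaw 84.4 q6 18
```

Request:
{"api": "carry_out", "payload": {"increments": [[255,[0,-1,30],0],[255,[0,0,30],0],[255,[0,0,16],0],[255,[0,0,8],0],[255,[0,0,4],0],[255,[0,0,2],0],[255,[0,0,1],0],[255,[0,0,0],0]]}}

```text
time: 11.0
tool_pos: [0.5828, 0.1884, 0.0366]
ee_rot: [3.14, -0.001, 1.472]
wrist_force: [0.5, -0.0, -3.4]
width: 0.0394
finger_force: 30.0
```

Request:
{"api": "carry_out", "payload": {"increments": [[255,[0,0,1.5],0],[255,[0,0,0],0]]}}

```text
time: 11.2
tool_pos: [0.5823, 0.1884, 0.0343]
ee_rot: [3.141, -0.0, 1.473]
wrist_force: [-0.2, -0.0, -2.6]
width: 0.0396
finger_force: 30.0
```

Request:
{"api": "carry_out", "payload": {"increments": [[255,[0,0,1.5],0],[255,[0,0,0],0]]}}

```text
time: 11.4
tool_pos: [0.582, 0.1883, 0.0322]
ee_rot: [-3.141, 0.0, 1.473]
wrist_force: [-0.6, -0.1, -2.1]
width: 0.0398
finger_force: 30.0
```

Request:
{"api": "carry_out", "payload": {"increments": [[255,[0,0,1.5],0],[255,[0,0,0],0]]}}

```text
time: 11.6
tool_pos: [0.5823, 0.1884, 0.0312]
ee_rot: [3.141, -0.0, 1.473]
wrist_force: [0.6, -0.6, -1.9]
width: 0.0394
finger_force: 30.0
```

Request:
{"api": "carry_out", "payload": {"increments": [[255,[0,0,1.5],0],[255,[0,0,0],0]]}}

```text
time: 11.8
tool_pos: [0.5823, 0.1884, 0.0311]
ee_rot: [3.141, -0.0, 1.473]
wrist_force: [-2.4, -0.4, 4.8]
width: 0.0399
finger_force: 30.0
```

Touching. I'll release it and go to roller1.

Request:
{"api": "carry_out", "payload": {"increments": [[160,[0,0,-1],0],[105,[0,0,0],0],[95,[0,0,0],0],[95,[0,0,0],0],[95,[0,0,0],0]]}}

```text
time: 12.3
tool_pos: [0.5822, 0.1883, 0.0303]
ee_rot: [3.141, 0.0, 1.472]
wrist_force: [-0.2, 0.4, -0.2]
width: 0.0587
finger_force: 0.0
```

Request:
{"api": "carry_out", "payload": {"increments": [[95,[0,0,-10],0],[95,[0,0,-30],0],[80,[0,0,-40],0],[60,[0,0,0],0],[60,[0,0,0],0]]}}

```text
time: 12.8
tool_pos: [0.5832, 0.1886, 0.1127]
ee_rot: [3.138, -0.001, 1.473]
wrist_force: [-0.2, 0.1, -1.2]
width: 0.0714
finger_force: 0.0
```

```bash
python3 go.py .4264 .1127 .024 84.7;
```

```text
t12.8 shift [ -90.9 -148.6   88.7] twist -0.3 yaw 84.4 q6 18
```

Request:
{"api": "carry_out", "payload": {"increments": [[60,[-22.5,-37,0],0],[60,[-22.5,-37,0],0],[60,[-23,-37,0],0],[60,[-23,-37,0],0],[60,[0,0,0],0],[60,[0,0,0],0]]}}

```text
time: 13.4
tool_pos: [0.4249, 0.1121, 0.1093]
ee_rot: [-3.14, 0.0, 1.472]
wrist_force: [0.6, 0.2, -0.3]
width: 0.0718
finger_force: 0.0
```

```bash
python3 go.py .4264 .1127 .024 84.7;
```

```text
t13.4 shift [ 0.8  1.5 85.3] twist -0.4 yaw 84.3 q6 13
```

Request:
{"api": "carry_out", "payload": {"increments": [[60,[1,1.5,15],0],[60,[0,0,20],0],[60,[0,0,20],0],[60,[0,0,20],0],[60,[0,0,10],0],[60,[0,0,0],0],[255,[0,0,0],0],[255,[0,0,0],0]]}}

```text
time: 14.2
tool_pos: [0.4288, 0.1134, 0.0266]
ee_rot: [3.139, -0.0, 1.473]
wrist_force: [-0.2, 0.3, 0.7]
width: 0.0591
finger_force: 0.0
```

Request:
{"api": "carry_out", "payload": {"increments": [[255,[0,0,0],0],[255,[0,0,0],0],[255,[0,0,0],0],[255,[0,0,0],0],[255,[0,0,0],0]]}}

```text
time: 14.7
tool_pos: [0.4274, 0.1133, 0.0261]
ee_rot: [-3.141, -0.0, 1.473]
wrist_force: [-3.1, 0.6, 5.7]
width: 0.0396
finger_force: 30.0
```

Request:
{"api": "carry_out", "payload": {"increments": [[255,[0,0,-20],0],[255,[0,0,-40],0],[255,[0,0,-40],0]]}}

```text
time: 15.0
tool_pos: [0.4263, 0.1128, 0.1247]
ee_rot: [-3.138, 0.001, 1.472]
wrist_force: [1.5, 1.0, -2.6]
width: 0.0393
finger_force: 30.0
```

```bash
python3 go.py .589 .2703 .12 84.7;
```

```text
t15.0 shift [172.7 146.4   4.7] twist -0.3 yaw 84.4 q6 13
```

Request:
{"api": "carry_out", "payload": {"increments": [[255,[34.5,29,0],0],[255,[34.5,29,0],0],[255,[34.5,29,0],0],[255,[34.5,29,0],0],[255,[34.5,29.5,0],0],[255,[0,0,0],0],[255,[0,0,0],0]]}}

```text
time: 15.7
tool_pos: [0.5888, 0.2706, 0.1224]
ee_rot: [-3.138, 0.003, 1.473]
wrist_force: [-0.2, 0.1, -3.3]
width: 0.0392
finger_force: 30.0
```

```bash
python3 go.py .589 .2703 .031 84.7;
```

```text
t15.7 shift [-0.3  0.3 91.4] twist -0.3 yaw 84.4 q6 25
```

Request:
{"api": "carry_out", "payload": {"increments": [[255,[0,0,30],0],[255,[0,0,30],0],[255,[0,0,16],0],[255,[0,0,8],0],[255,[0,0,4],0],[255,[0,0,2],0],[255,[0,0,1],0],[255,[0,0,0],0]]}}

```text
time: 16.5
tool_pos: [0.5899, 0.2708, 0.0357]
ee_rot: [3.14, -0.001, 1.473]
wrist_force: [0.6, -0.3, -2.7]
width: 0.0393
finger_force: 30.0
```

Request:
{"api": "carry_out", "payload": {"increments": [[255,[0,0,1.5],0],[255,[0,0,0],0]]}}

```text
time: 16.7
tool_pos: [0.5894, 0.2706, 0.0332]
ee_rot: [3.141, -0.0, 1.473]
wrist_force: [-0.3, -0.5, -3.0]
width: 0.0398
finger_force: 30.0
```

Request:
{"api": "carry_out", "payload": {"increments": [[255,[0,0,1.5],0],[255,[0,0,0],0]]}}

```text
time: 16.9
tool_pos: [0.5891, 0.2705, 0.0312]
ee_rot: [-3.141, 0.0, 1.473]
wrist_force: [0.3, -0.5, -3.1]
width: 0.0397
finger_force: 30.0
```

Request:
{"api": "carry_out", "payload": {"increments": [[255,[0,0,1.5],0],[255,[0,0,0],0]]}}

```text
time: 17.1
tool_pos: [0.5894, 0.2706, 0.0302]
ee_rot: [3.141, -0.0, 1.473]
wrist_force: [0.7, 0.0, -1.5]
width: 0.0392
finger_force: 30.0
```

Request:
{"api": "carry_out", "payload": {"increments": [[255,[0,0,1],0],[255,[0,0,0],0]]}}

```text
time: 17.3
tool_pos: [0.5894, 0.2706, 0.0302]
ee_rot: [3.141, -0.0, 1.473]
wrist_force: [-1.9, -1.3, 4.1]
width: 0.0392
finger_force: 30.0
```

Touching. Next is block1: release, then move over.

Request:
{"api": "carry_out", "payload": {"increments": [[160,[0,0,-1],0],[105,[0,0,0],0],[95,[0,0,0],0],[95,[0,0,0],0],[95,[0,0,0],0]]}}

```text
time: 17.8
tool_pos: [0.5893, 0.2706, 0.0298]
ee_rot: [3.141, 0.0, 1.473]
wrist_force: [-0.4, -0.5, 0.5]
width: 0.0587
finger_force: 0.0
```

Request:
{"api": "carry_out", "payload": {"increments": [[95,[0,0,-10],0],[95,[0,0,-30],0],[80,[0,0,-40],0],[60,[0,0,0],0],[60,[0,0,0],0]]}}

```text
time: 18.3
tool_pos: [0.5903, 0.271, 0.1124]
ee_rot: [3.138, -0.002, 1.473]
wrist_force: [0.0, -0.4, -0.6]
width: 0.0714
finger_force: 0.0
```

```bash
python3 go.py .3667 .2401 .024 66.2;
```

```text
t18.3 shift [ -52.6 -219.5   88.4] twist 18.2 yaw 84.4 q6 25
```

Request:
{"api": "carry_out", "payload": {"increments": [[60,[-10.5,-44,0],0],[60,[-10.5,-44,0],0],[60,[-10.5,-44,0],0],[60,[-10.5,-44,0],0],[60,[-10.5,-43.5,0],0],[60,[0,0,0],8],[60,[0,0,0],8],[60,[0,0,0],2]]}}

```text
time: 19.1
tool_pos: [0.364, 0.2393, 0.1083]
ee_rot: [-3.14, 0.002, 1.156]
wrist_force: [-0.1, -0.1, -0.0]
width: 0.0721
finger_force: 0.0
```

Request:
{"api": "carry_out", "payload": {"increments": [[60,[0,0,20],0],[60,[0,0,0],0]]}}

```text
time: 19.3
tool_pos: [0.3629, 0.2385, 0.0862]
ee_rot: [-3.136, 0.006, 1.158]
wrist_force: [-0.5, -0.1, 0.7]
width: 0.072
finger_force: 0.0
```

```bash
python3 go.py .3667 .2401 .024 66.2;
```

```text
t19.3 shift [ 3.   2.9 62.2] twist 0.2 yaw 66.4 q6 49
```

Request:
{"api": "carry_out", "payload": {"increments": [[60,[2,2.5,10],0],[60,[0,0,20],0],[60,[0,0,20],0],[60,[0,0,10],0],[60,[0,0,0],0],[120,[0,0,0],0],[120,[0,0,0],0],[120,[0,0,0],0]]}}

```text
time: 20.1
tool_pos: [0.3695, 0.241, 0.031]
ee_rot: [3.14, -0.002, 1.158]
wrist_force: [0.3, -1.2, -0.2]
width: 0.052
finger_force: 0.0
```

```bash
python3 go.py .3667 .2401 .024 66.2;
```

```text
t20.1 shift [-2.  -2.2  7. ] twist 0.2 yaw 66.4 q6 49
```

Request:
{"api": "carry_out", "payload": {"increments": [[120,[-1.5,-2,5],0],[120,[0,0,0],0],[255,[0,0,0],0],[255,[0,0,0],0],[255,[0,0,0],0],[255,[0,0,0],0],[255,[0,0,0],0],[255,[0,0,0],0]]}}

```text
time: 20.9
tool_pos: [0.3666, 0.24, 0.025]
ee_rot: [3.141, -0.0, 1.158]
wrist_force: [1.6, -0.7, 0.2]
width: 0.0239
finger_force: 30.0
```

Request:
{"api": "carry_out", "payload": {"increments": [[255,[0,0,-20],0],[255,[0,0,-40],0],[255,[0,0,-40],0],[255,[0,0,-20],0]]}}

```text
time: 21.3
tool_pos: [0.367, 0.2406, 0.1477]
ee_rot: [3.14, -0.003, 1.158]
wrist_force: [0.7, 0.6, -4.2]
width: 0.0239
finger_force: 30.0
```

```bash
python3 go.py .5745 -.1895 .14 -76.4;
```

```text
t21.3 shift [-310.9  362.5    7.7] twist -37.2 yaw 66.4 q6 49
```

Request:
{"api": "carry_out", "payload": {"increments": [[255,[-26,30,0],0],[255,[-26,30,0],0],[255,[-26,30,0],0],[255,[-26,30,0],0],[255,[-26,30,0],0],[255,[-26,30,0],0],[255,[-26,30,0],0],[255,[-26,30,0],0]]}}

```text
time: 22.1
tool_pos: [0.5023, -0.0479, 0.1435]
ee_rot: [-3.139, 0.0, 1.158]
wrist_force: [0.8, 1.4, -3.6]
width: 0.0239
finger_force: 30.0
```

Request:
{"api": "carry_out", "payload": {"increments": [[255,[-26,30,0],0],[255,[-26,30,0],0],[255,[-26,30,0],0],[255,[-25,32,0],0],[255,[0,0,0],-8],[255,[0,0,0],-8],[255,[0,0,0],-8],[255,[0,0,0],-8]]}}

```text
time: 22.9
tool_pos: [0.5724, -0.1896, 0.1429]
ee_rot: [-3.138, -0.002, 1.722]
wrist_force: [0.7, -0.4, -3.1]
width: 0.0235
finger_force: 30.0
```

Request:
{"api": "carry_out", "payload": {"increments": [[255,[0,0,0],-5],[255,[0,0,20],0],[255,[0,0,20],0],[255,[0,0,0],0],[255,[0,0,0],0]]}}

```text
time: 23.4
tool_pos: [0.5724, -0.1895, 0.1036]
ee_rot: [-3.139, -0.002, 1.804]
wrist_force: [-0.4, -0.5, -4.0]
width: 0.0235
finger_force: 30.0
```

```bash
python3 go.py .5745 -.1895 .03 -76.4;
```

```text
t23.4 shift [-0.5  2.  73.6] twist -0.2 yaw 103.4 q6 -37
```

Request:
{"api": "carry_out", "payload": {"increments": [[255,[-0.5,2,20],0],[255,[0,0,20],0],[255,[0,0,14],0],[255,[0,0,8],0],[255,[0,0,4],0],[255,[0,0,2],0],[255,[0,0,0],0]]}}

```text
time: 24.1
tool_pos: [0.5758, -0.1901, 0.0376]
ee_rot: [3.141, 0.001, 1.804]
wrist_force: [0.2, 0.1, -3.7]
width: 0.0238
finger_force: 30.0
```

Request:
{"api": "carry_out", "payload": {"increments": [[255,[0,0,2],0],[255,[0,0,0],0]]}}

```text
time: 24.3
tool_pos: [0.5756, -0.1901, 0.0354]
ee_rot: [3.141, 0.001, 1.804]
wrist_force: [-0.8, -0.4, -4.1]
width: 0.0239
finger_force: 30.0
```

Request:
{"api": "carry_out", "payload": {"increments": [[255,[0,0,1.5],0],[255,[0,0,0],0]]}}

```text
time: 24.5
tool_pos: [0.5753, -0.1899, 0.0335]
ee_rot: [-3.142, 0.0, 1.804]
wrist_force: [0.2, -0.2, -3.4]
width: 0.0237
finger_force: 30.0
```

Request:
{"api": "carry_out", "payload": {"increments": [[255,[0,0,1.5],0],[255,[0,0,0],0]]}}

```text
time: 24.7
tool_pos: [0.5752, -0.1899, 0.0317]
ee_rot: [-3.141, -0.0, 1.804]
wrist_force: [0.3, 0.2, -4.0]
width: 0.0238
finger_force: 30.0
```

Request:
{"api": "carry_out", "payload": {"increments": [[255,[0,0,2],0],[255,[0,0,0],0]]}}

```text
time: 24.9
tool_pos: [0.5751, -0.1899, 0.0296]
ee_rot: [-3.141, -0.0, 1.804]
wrist_force: [-0.1, 0.7, -4.3]
width: 0.0242
finger_force: 30.0
```

Request:
{"api": "carry_out", "payload": {"increments": [[255,[0,0,1.5],0],[255,[0,0,0],0]]}}

```text
time: 25.1
tool_pos: [0.5755, -0.19, 0.0291]
ee_rot: [3.141, 0.0, 1.804]
wrist_force: [-0.9, 0.1, -0.4]
width: 0.0237
finger_force: 30.0
```

Request:
{"api": "carry_out", "payload": {"increments": [[190,[0,0,0],0],[150,[0,0,0],0],[120,[0,0,0],0],[120,[0,0,0],0],[120,[0,0,0],0]]}}

```text
time: 25.6
tool_pos: [0.5756, -0.1901, 0.0287]
ee_rot: [3.141, 0.001, 1.804]
wrist_force: [-0.5, -0.1, -0.6]
width: 0.049
finger_force: 0.0
```

Request:
{"api": "carry_out", "payload": {"increments": [[120,[0,0,-10],0],[120,[0,0,-30],0],[80,[0,0,-40],0],[60,[0,0,0],0],[60,[0,0,0],0]]}}

```text
time: 26.1
tool_pos: [0.5764, -0.1904, 0.1108]
ee_rot: [3.138, 0.003, 1.804]
wrist_force: [-0.5, -1.0, -0.9]
width: 0.0699
finger_force: 0.0
```

```bash
python3 go.py .4267 -.1164 .024 -15;
```

```text
t26.1 shift [ 106.6 -128.5   86.8] twist -61.6 yaw 103.4 q6 -37
```

Request:
{"api": "carry_out", "payload": {"increments": [[60,[26.5,-32,0],0],[60,[26.5,-32,0],0],[60,[26.5,-32,0],0],[60,[26.5,-32,0],0],[60,[0,0,0],-8],[60,[0,0,0],-8],[60,[0,0,0],-8],[60,[0,0,0],-8]]}}

```text
time: 26.9
tool_pos: [0.4251, -0.1159, 0.1069]
ee_rot: [-3.14, -0.003, 2.368]
wrist_force: [0.8, -0.3, -0.4]
width: 0.0721
finger_force: 0.0
```

Request:
{"api": "carry_out", "payload": {"increments": [[60,[0,0,0],-8],[60,[0,0,0],-8],[60,[0,0,0],-8],[60,[0,0,10],-5.5],[60,[0,0,10],0],[60,[0,0,0],0],[60,[0,0,0],0]]}}

```text
time: 27.6
tool_pos: [0.4256, -0.1161, 0.0875]
ee_rot: [3.141, -0.002, 2.876]
wrist_force: [0.7, -0.2, 0.8]
width: 0.072
finger_force: 0.0
```

```bash
python3 go.py .4267 -.1164 .024 -15;
```

```text
t27.6 shift [-1.1  0.  63.5] twist -0.2 yaw 164.8 q6 -97
```

Request:
{"api": "carry_out", "payload": {"increments": [[60,[-0.5,0,20],0],[60,[0,0,20],0],[60,[0,0,14],0],[60,[0,0,8],0],[90,[0,0,0],0],[120,[0,0,0],0],[120,[0,0,0],0]]}}

```text
time: 28.3
tool_pos: [0.4276, -0.1169, 0.0275]
ee_rot: [-3.141, 0.002, 2.877]
wrist_force: [-0.8, 0.3, -0.1]
width: 0.0519
finger_force: 0.0
```

Request:
{"api": "carry_out", "payload": {"increments": [[255,[0,0,0],0],[255,[0,0,0],0],[255,[0,0,0],0],[255,[0,0,0],0],[255,[0,0,0],0],[255,[0,0,0],0]]}}

```text
time: 28.9
tool_pos: [0.4269, -0.1167, 0.0267]
ee_rot: [-3.141, 0.0, 2.877]
wrist_force: [-0.3, 0.9, 1.6]
width: 0.0237
finger_force: 30.0
```

Request:
{"api": "carry_out", "payload": {"increments": [[255,[0,0,-20],0],[255,[0,0,-40],0],[255,[0,0,-40],0],[255,[0,0,-10],0]]}}

```text
time: 29.3
tool_pos: [0.4289, -0.1174, 0.1403]
ee_rot: [-3.141, 0.008, 2.878]
wrist_force: [0.3, -1.1, -2.9]
width: 0.0239
finger_force: 30.0
```

```bash
python3 go.py .594 -.2695 .13 -76.4;
```

```text
t29.3 shift [-199.  -103.7   10.3] twist 61.3 yaw 164.9 q6 -97
```

Request:
{"api": "carry_out", "payload": {"increments": [[255,[-33,-17.5,0],0],[255,[-33,-17.5,0],0],[255,[-33,-17.5,0],0],[255,[-33,-17.5,0],0],[255,[-33,-17,0],0],[255,[-33,-17,0],0],[255,[0,0,0],8],[255,[0,0,0],8]]}}

```text
time: 30.1
tool_pos: [0.5901, -0.2689, 0.1315]
ee_rot: [-3.141, -0.007, 2.592]
wrist_force: [-0.0, 0.7, -3.2]
width: 0.0238
finger_force: 30.0
```

Request:
{"api": "carry_out", "payload": {"increments": [[255,[0,0,0],8],[255,[0,0,0],8],[255,[0,0,0],8],[255,[0,0,0],8],[255,[0,0,0],8],[255,[0,0,0],5.5],[255,[0,0,20],0],[255,[0,0,0],0]]}}

```text
time: 30.9
tool_pos: [0.588, -0.2671, 0.1101]
ee_rot: [-3.134, -0.007, 1.804]
wrist_force: [-1.8, 0.5, -4.1]
width: 0.0237
finger_force: 30.0
```

```bash
python3 go.py .594 -.2695 .031 -76.4;
```

```text
t30.9 shift [-3.8  5.3 79.1] twist -0.2 yaw 103.4 q6 -43
```

Request:
{"api": "carry_out", "payload": {"increments": [[255,[-2,2,20],0],[255,[0,0,20],0],[255,[0,0,0],0],[255,[0,0,0],0],[255,[0,0,0],0]]}}

```text
time: 31.4
tool_pos: [0.5937, -0.2704, 0.0775]
ee_rot: [3.14, 0.001, 1.804]
wrist_force: [-0.2, 0.2, -3.0]
width: 0.0234
finger_force: 30.0
```

```bash
python3 go.py .594 -.2695 .031 -76.4;
```

```text
t31.4 shift [ 0.8  0.5 46.5] twist -0.2 yaw 103.4 q6 -43
```

Request:
{"api": "carry_out", "payload": {"increments": [[255,[0.5,0.5,15],0],[255,[0,0,12],0],[255,[0,0,8],0],[255,[0,0,4],0],[255,[0,0,2],0],[255,[0,0,0],0]]}}

```text
time: 32.0
tool_pos: [0.5935, -0.2695, 0.0352]
ee_rot: [-3.141, -0.0, 1.804]
wrist_force: [-0.8, 0.9, -4.1]
width: 0.0242
finger_force: 30.0
```

Request:
{"api": "carry_out", "payload": {"increments": [[255,[0,0,1.5],0],[255,[0,0,0],0]]}}

```text
time: 32.2
tool_pos: [0.5938, -0.2697, 0.0344]
ee_rot: [3.141, 0.001, 1.804]
wrist_force: [-0.3, 0.5, -3.2]
width: 0.0238
finger_force: 30.0
```

Request:
{"api": "carry_out", "payload": {"increments": [[255,[0,0,1.5],0],[255,[0,0,0],0]]}}

```text
time: 32.4
tool_pos: [0.5935, -0.2696, 0.0325]
ee_rot: [-3.142, 0.0, 1.804]
wrist_force: [0.4, -0.1, -3.3]
width: 0.0238
finger_force: 30.0
```

Request:
{"api": "carry_out", "payload": {"increments": [[255,[0,0,1.5],0],[255,[0,0,0],0]]}}

```text
time: 32.6
tool_pos: [0.5935, -0.2695, 0.0308]
ee_rot: [-3.141, -0.0, 1.804]
wrist_force: [0.5, 0.1, -3.0]
width: 0.024
finger_force: 30.0
```

Request:
{"api": "carry_out", "payload": {"increments": [[255,[0,0,1],0],[255,[0,0,0],0]]}}

```text
time: 32.8
tool_pos: [0.5936, -0.2695, 0.0307]
ee_rot: [3.141, 0.0, 1.804]
wrist_force: [-1.9, 0.6, 0.3]
width: 0.0237
finger_force: 30.0
```

Request:
{"api": "carry_out", "payload": {"increments": [[255,[0,0,1],0],[255,[0,0,0],0]]}}

```text
time: 33.0
tool_pos: [0.5936, -0.2696, 0.0307]
ee_rot: [3.141, 0.001, 1.804]
wrist_force: [-3.0, 2.3, 4.4]
width: 0.0241
finger_force: 30.0
```

Touching. I'll release, lift, pull back and check.

Request:
{"api": "carry_out", "payload": {"increments": [[190,[0,0,-1],0],[150,[0,0,0],0],[120,[0,0,0],0],[120,[0,0,0],0],[120,[0,0,0],0]]}}

```text
time: 33.5
tool_pos: [0.5938, -0.2697, 0.0299]
ee_rot: [3.141, 0.0, 1.804]
wrist_force: [-0.4, -0.5, 0.2]
width: 0.049
finger_force: 0.0
```

Request:
{"api": "carry_out", "payload": {"increments": [[120,[0,0,-10],0],[120,[0,0,-30],0],[120,[0,0,-50],0],[120,[0,0,-40],0],[120,[0,-50,0],0],[120,[0,-50,0],0],[120,[0,-50,0],0],[120,[0,-50,0],0]]}}

```text
time: 34.3
tool_pos: [0.3974, -0.3161, 0.161]
ee_rot: [3.141, 0.002, 1.805]
wrist_force: [-0.8, -0.8, 1.4]
width: 0.0498
finger_force: 0.0
```

Request:
{"api": "carry_out", "payload": {"increments": [[120,[0,-30,0],0],[120,[0,0,0],0],[120,[0,0,0],0],[120,[0,0,0],0]]}}

```text
time: 34.7
tool_pos: [0.3708, -0.3227, 0.1605]
ee_rot: [3.141, 0.001, 1.805]
wrist_force: [-0.6, 0.4, 1.2]
width: 0.0501
finger_force: 0.0
```

```bash
python3 - <<'E'
from h import *
a=robot.snapshot("top");b=robot.snapshot("scene")
x=cv2.resize(a[150:240,200:460],None,fx=3,fy=3,interpolation=cv2.INTER_CUBIC)
y=cv2.resize(b[190:370,190:450],None,fx=1.8,fy=1.8,interpolation=cv2.INTER_CUBIC)
c=np.zeros((600,800,3),np.uint8);c[:270,:780]=x;c[274:274+y.shape[0],:y.shape[1]]=y
cv2.imwrite("pics/f.png",c)
E
```

```text
(no output)
```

View pics/f.png

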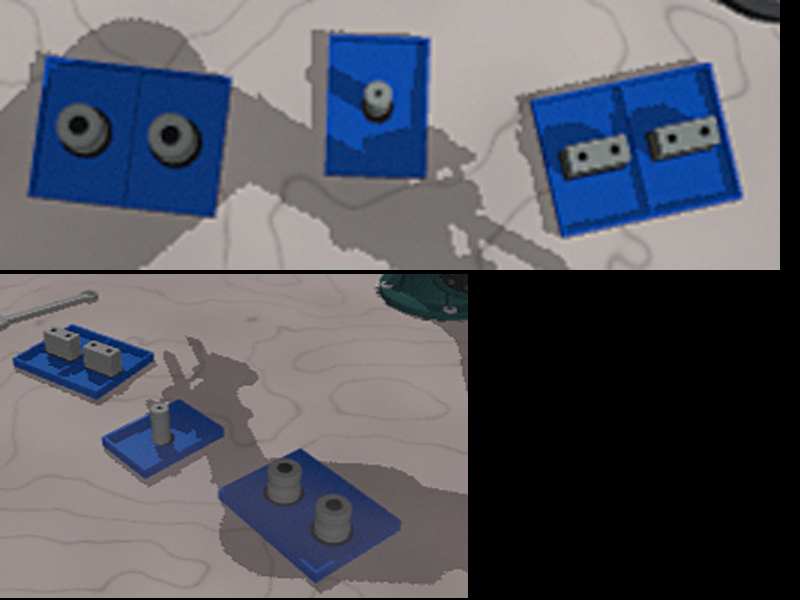

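The final view shows all five parts standing upright on their outlines: rollers at (82,128) and (172,138), axle at (377,97), blocks at (597,157) and (686,138) in the crop. The blocks lie along their outlines.

```bash
python3 -c "
from bench import robot
print(robot.close_job())"
```

```text
the job is handed in; nothing more can be done
None
```

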